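# Lay the carton down in the pull-out tray and push the tray home

### The job

The walnut tray cannot slide in under its clear-topped riser while the cardboard carton stands on it: with a fingertip, push the carton over, away from the blue pot, so that it lies flat on its broad side wholly inside the empty yellow-edged felt bay, then push the tray fully home. The pot must stay standing in its own bay; do not pick up or carry anything, and leave the other things on the cabinet where they are.

Things in the scene. Friction and masses are not known exactly. Their poses are not given: they have to be found in the camera images.
- carton_mid (a point): Centre of the loose cardboard carton with an orange band, 90 mm wide (its x) x 36 mm thick (its y) x 130 mm tall (its z), about 0.12 kg. It starts upright on the tray floor (12 mm above the cabinet top) on the line between the two bays, broad sides facing left and right (its y roughly along the tray's y).
- carton_foot_a (a point): Carton's bottom edge, -x corner, half-way through its thickness.
- carton_foot_b (a point): Carton's bottom edge, +x corner, half-way through its thickness.
- carton_top_a (a point): Carton's top edge, -x corner, half-way through its thickness.
- carton_top_b (a point): Carton's top edge, +x corner, half-way through its thickness.
- bay_left (a point): Centre, on the tray floor, of the left (+y) grey felt bay with a yellow edge, 160 mm along the tray's x, 180 mm along its y. Axes are the tray's: x is the way it slides home, z up. The bays are 12 mm apart, flush marks on the flat floor, without walls between. They move with the tray.
- bay_right (a point): The same for the right (-y) bay. One bay holds the blue pot, the other is empty.
- tray_front (a point): Centre of the outer (robot-side) face of the tray's front panel, 30 mm above the cabinet top. The panel is 400 mm wide and reaches from 4 to 50 mm above the cabinet top; the other tray walls reach to 26 mm. x axis: from the robot into the tray, the way it slides home.
- tray (a joint): How far the walnut tray has been pushed in, m: 0 fully out, 0.170 fully home at its stop; starts 0 to 0.02. It slides with about 2 N of friction and stays where left.
- riser: Fixed low riser over the tray's runners; origin on the cabinet top under the centre of the fully pulled-out tray (tray 190 x 400 mm), x the way home. Its clear top, 62 to 70 mm above the cabinet top, begins 122 mm from the origin along x and is 170 mm deep and 430 mm wide. With the tray home, its front face stands 47 mm on the robot's side of the riser's front edge.
- pot_mid (a point): Centre of the loose blue silicone stylus-cleaner pot with a lid, 47 mm across, 36 mm tall, standing in one of the bays.
- clamp: Chrome record clamp, 76 mm across, 52 mm tall, standing on the cabinet top; origin at its underside.
- ashtray: Glass ashtray, 110 mm across, 35 mm tall, on the cabinet top; origin at its underside.
- adapter: Grey plastic record adapter, a disc 38 mm across, 12 mm tall; origin at its underside.
- remote: Black remote control, 150 x 42 x 18 mm, lying along its x; origin at its underside.
- brush: Wooden record brush, 110 x 32 x 32 mm, along its x; origin at its underside.
- carton: The same carton; origin at the centre of its underside as it stands.
- pot: The same pot; origin at the centre of its underside.
Things that resemble listed ones, but are neither listed nor needed, are in the scene too. What is shaped like the carton but green is not meant. Leave any purple look-alike of the pot alone.

How it is judged (in metres and radians):
On the way, in this order (a step that is already met when the one before it is completed fails the run):
1. the carton lies flat inside the empty bay, the tray still out (((x of carton_foot_a in the frame of bay_left between -0.084 and 0.084 m and y of carton_foot_a in the frame of bay_left between -0.094 and 0.094 m and x of carton_foot_b in the frame of bay_left between -0.084 and 0.084 m and y of carton_foot_b in the frame of bay_left between -0.094 and 0.094 m and x of carton_top_a in the frame of bay_left between -0.084 and 0.084 m and y of carton_top_a in the frame of bay_left between -0.094 and 0.094 m and x of carton_top_b in the frame of bay_left between -0.084 and 0.084 m and y of carton_top_b in the frame of bay_left between -0.094 and 0.094 m and x of pot_mid in the frame of bay_right between -0.08 and 0.08 m and y of pot_mid in the frame of bay_right between -0.09 and 0.09 m) or (x of carton_foot_a in the frame of bay_right between -0.084 and 0.084 m and y of carton_foot_a in the frame of bay_right between -0.094 and 0.094 m and x of carton_foot_b in the frame of bay_right between -0.084 and 0.084 m and y of carton_foot_b in the frame of bay_right between -0.094 and 0.094 m and x of carton_top_a in the frame of bay_right between -0.084 and 0.084 m and y of carton_top_a in the frame of bay_right between -0.094 and 0.094 m and x of carton_top_b in the frame of bay_right between -0.084 and 0.084 m and y of carton_top_b in the frame of bay_right between -0.094 and 0.094 m and x of pot_mid in the frame of bay_left between -0.08 and 0.08 m and y of pot_mid in the frame of bay_left between -0.09 and 0.09 m)) and angle between carton_mid's own z axis and vertical above 1.48 rad and height (world z) of carton_mid below 0.037 m and angle between pot_mid's own z axis and vertical below 0.1 rad and height (world z) of pot_mid below 0.04 m and value of joint tray below 0.08 m), for 0.2 s.
2. the tray is pushed fully home (value of joint tray above 0.164 m), for 0.2 s.
At the end, for the whole second after the job is handed in: The tray is within 6 mm of its home stop; the carton lies flat on a broad side on the tray floor with all its corners inside the bay without the pot (4 mm over the edge is allowed); the pot stands upright with its centre within the other bay; both at rest (((x of carton_foot_a in the frame of bay_left between -0.084 and 0.084 m and y of carton_foot_a in the frame of bay_left between -0.094 and 0.094 m and x of carton_foot_b in the frame of bay_left between -0.084 and 0.084 m and y of carton_foot_b in the frame of bay_left between -0.094 and 0.094 m and x of carton_top_a in the frame of bay_left between -0.084 and 0.084 m and y of carton_top_a in the frame of bay_left between -0.094 and 0.094 m and x of carton_top_b in the frame of bay_left between -0.084 and 0.084 m and y of carton_top_b in the frame of bay_left between -0.094 and 0.094 m and x of pot_mid in the frame of bay_right between -0.08 and 0.08 m and y of pot_mid in the frame of bay_right between -0.09 and 0.09 m) or (x of carton_foot_a in the frame of bay_right between -0.084 and 0.084 m and y of carton_foot_a in the frame of bay_right between -0.094 and 0.094 m and x of carton_foot_b in the frame of bay_right between -0.084 and 0.084 m and y of carton_foot_b in the frame of bay_right between -0.094 and 0.094 m and x of carton_top_a in the frame of bay_right between -0.084 and 0.084 m and y of carton_top_a in the frame of bay_right between -0.094 and 0.094 m and x of carton_top_b in the frame of bay_right between -0.084 and 0.084 m and y of carton_top_b in the frame of bay_right between -0.094 and 0.094 m and x of pot_mid in the frame of bay_left between -0.08 and 0.08 m and y of pot_mid in the frame of bay_left between -0.09 and 0.09 m)) and angle between carton_mid's own z axis and vertical above 1.48 rad and height (world z) of carton_mid below 0.037 m and angle between pot_mid's own z axis and vertical below 0.1 rad and height (world z) of pot_mid below 0.04 m and value of joint tray above 0.164 m and linear speed of each of carton, pot below 0.02 m/s); the robot touches nothing.
It fails at once if the carton is lifted (height (world z) of carton_mid above 0.1 m or (angle between carton_mid's own z axis and vertical above 1.35 rad and height (world z) of carton_mid above 0.075 m)).
It fails at once if the pot is tipped or lifted (angle between pot_mid's own z axis and vertical above 0.5 rad or height (world z) of pot_mid above 0.05 m).
It fails at once if another thing on the cabinet is disturbed (distance of any of clamp, ashtray, adapter, remote, brush from where it was at the start of the episode above 0.025 m).
It also fails if it takes over 42 s, if anything falls off the work surface, if the arm or the gripper's body presses on something with over 40 N, if the wrist force passes 120 N, or if a joint passes its speed limit or range.

### The arm

A 6-joint arm with a two-finger parallel gripper is mounted at the origin on the work surface. World frame = base frame: x ahead of the robot, y to its left, z up, the work surface at z = 0. Lengths are in m, angles in degrees, forces in N, time in s.
With the tool pointing down it reaches from about 0.425 to 0.95 m from the base axis. Payload 3.5 kg.
Tool frame: the origin (TCP) lies at the very end of the fingers, on their centre line; the grasp point (between the pads) lies 19 mm behind it; z points along the fingers, y is the line along which they close (so a half turn about z gives the same grasp; the last joint's range is limited). The gripper opens to 85 mm and grips with 20 to 120 N. Pads are 22 mm wide; open, the fingers measure 114 mm over their backs; the gripper's body (76 mm by 85 mm) begins 54 mm behind the grasp point. The pads swing forward as they close: fully open they stand 13 mm farther back than shut.
Start: joints at [-76.375, 16.404, 90.338, -0, 73.258, -8.594], TCP at [0.255, -0.625, 0.231] pointing down, gripper open.
Joint ranges: [-158.93, 158.93], [-51.34, 127.21], [12.03, 142.37], [-87.48, 267.48], [13.55, 161.25], [-162.69, 162.69]. Speed limits (degrees/s): [159.86, 159.86, 180, 180, 180, 180].

### API

Orientations are given as [roll, pitch, yaw] about the fixed x, y, z axes, in that order (R = Rz(yaw) Ry(pitch) Rx(roll)).
In Python, from workcell import arm gives the robot as it stands. The module is installed in compiled form; this text tells all that it offers.
- The arm moves only by the tool play_rows, never from a script. Its argument "plan" is a list of rows, each an object with "linear": the shift along the world's x, y, z in m, a list of three; "yaw": the turn about the world's z in rad; "hand": the finger opening in m, from 0 to 0.0854. In form: [{"linear": [tx, ty, tz], "yaw": yaw, "hand": hand}, ...]. A call has 1 to 5 rows; each row is the pose to reach, as a shift and turn from the pose commanded when the call began; what a row does not reach only later rows make up. A row lasts 1/12 s, in which the tool goes at most 41.7 mm and 7.16 degrees, less where a joint would pass 70% of its speed; a pose out of reach is approached as far as the arm can. A call with a gripper value outside its range is refused whole. The fingers move at their own pace and stop on an object; the grip force is fixed at half the most. Time passes only in rows, so rows that repeat a pose let the fingers close. It gives the time, the measured TCP pose, the force, the opening and the grip force at its end, in the units of the state.
- arm.observe(): the state, without advancing time (a new reading comes with each control period).
- arm.camera(name): name is "scene" or "top"; returns a dict with "frame" (400x640x3 uint8, blue, green, red), "range_z" (400x640 float32, m along the optical axis (not along the pixel's ray), 0 where there is no reading), "fx", "fy", "cx", "cy" (pixels), "eye" and "attitude" of the camera in the world. Camera axes: x right, y up, looking along -z (the intrinsics and any distortion apply to the point x, -y, -z); pixel columns grow to the right and rows downward; lengths in m; the calibration is good to about 2 mm. A picture is of the moment at which its call begins.
- arm.sign_off(): hands the job in; it is judged then, once.
The state is a dict: "time_s": time; "qpos": joint angles; "qvel": joint speeds; "tau": joint torques, N m; "tcp_pos": TCP position; "orientation": TCP orientation; "force": force on the tool from outside, world axes, zero at the start; "moment": the same for the moment, N m; "gripper_width": finger opening in m; "grasp_force": force on a finger pad.
Only numpy, scipy, OpenCV 4.12 (cv2) and the standard library are available. Lean on these libraries where they do the work, as an engineer would, in place of code of your own. Each camera call takes 0.05 s, during which the arm holds its last target. There are 200 camera calls.

## Working session

There is one attempt and no reset: what is moved stays moved. The work goes in short steps, Python scripts to look and compute and a tool call to move; the robot and the scene stay as the last step left them, time stands still between calls to the robot, and variables do not carry over. Pictures are saved under pics/ and viewed, at most 10 in all, crops included, and the job is handed in when it is done.

Besides the shell and the picture viewer there is one more tool, called after "Emit:" as name(argument=value, ...) on one line, values as JSON. play_rows: Moves the arm, as the interface text tells. Its arguments: {"type":"object","properties":{"plan":{"type":"array"}},"required":["plan"]}

```bash
mkdir -p pics; cat > h.py <<'E'
import numpy as np, cv2
from workcell import arm
from scipy.spatial.transform import Rotation as R
def rot(a):
    a=np.array(a,float)
    return a if a.shape==(3,3) else R.from_quat(a).as_matrix() if a.size==4 else R.from_euler('xyz',a,degrees=True).as_matrix()
def ray(c,u,v):
    d=np.array([(u-c['cx'])/c['fx'],-(v-c['cy'])/c['fy'],-1.])
    return rot(c['attitude'])@d
def onz(c,u,v,z):
    d=ray(c,u,v); e=np.array(c['eye']); return e+d*(z-e[2])/d[2]
def dep(c,u,v):
    return np.array(c['eye'])+ray(c,u,v)*c['range_z'][int(v),int(u)]
E
python3 - <<'E'
from h import *
for n in('scene','top'):
    c=arm.camera(n); cv2.imwrite(f'pics/{n}0.png',c['frame'])
    print({k:v for k,v in c.items() if k not in('frame','range_z')})
print(arm.observe())
E
```

```text
{'fx': 519.5215744044511, 'fy': 519.5215744044511, 'cx': 324.71730203650196, 'cy': 204.73105664935034, 'eye': array([1.44825822, 0.47217599, 1.14352719]), 'attitude': array([ 45.31426842,  -1.14494064, 117.82982682])}
{'fx': 511.89386314244257, 'fy': 511.89386314244257, 'cx': 328.23153936148907, 'cy': 197.1634209527881, 'eye': array([0.39258294, 0.00842807, 1.73385546]), 'attitude': array([  3.44676246,  -0.74028111, -88.85632396])}
{'time_s': 0.1, 'qpos': array([-7.63751625e+01,  1.64509070e+01,  9.04150600e+01, -9.91581933e-04,
        7.32584811e+01, -8.59338281e+00]), 'qvel': array([-0.00026945, -0.18200358, -0.16196927, -0.06742232,  0.01572709,
        0.02102731]), 'tau': array([ 6.25610082e-04, -4.07298160e+01, -2.93697417e+01, -1.93264545e-04,
        3.43050233e-03,  1.17094952e-06]), 'tcp_pos': array([ 0.25513287, -0.62427897,  0.23004986]), 'orientation': array([-1.79876807e+02, -1.76568829e-02,  2.22184880e+01]), 'force': array([ 0.39560499, -0.65814728, -0.37775324]), 'moment': array([ 0.03893556,  0.00588616, -0.00716083]), 'grasp_force': 0.0, 'gripper_width': 0.08552719842776615}
```

View pics/scene0.png

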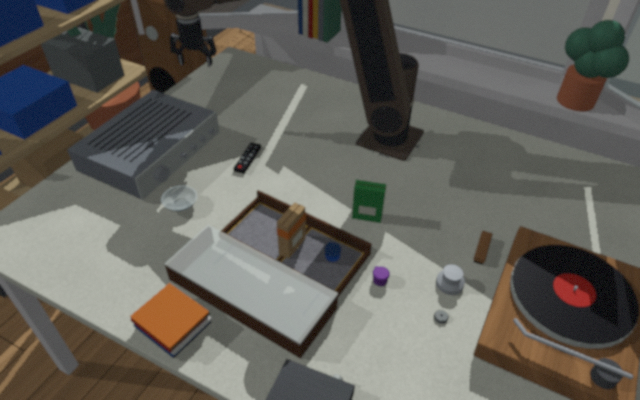

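View pics/top0.png

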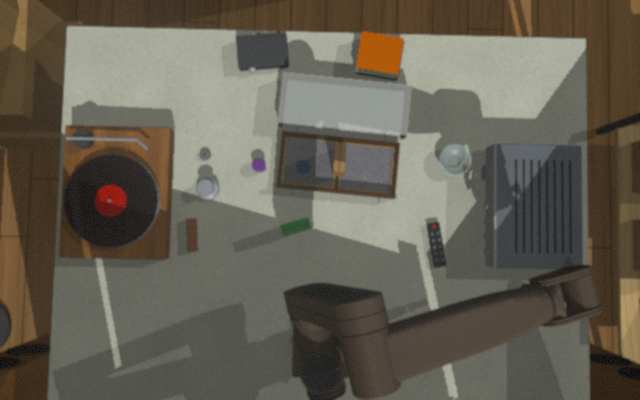

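The top view, where up is +x and right is −y, shows:
- **Tray:** about (277–398, 133–196), with the riser behind it.
- **Carton:** the cardboard one with an orange band at top (340,165), scene (291,230). It fits; the green look-alike at top (296,227) does not.
- **Pot:** the blue one at top (303,167) in the left bay. The purple one at (259,165) is off the tray and not meant.

The empty bay is the right one (−y). I'll confirm with one enlarged crop and measure.

```bash
python3 - <<'E'
from h import *
c=arm.camera('top'); s=arm.camera('scene')
f=c['frame'][125:205,265:410]; g=s['frame'][180:300,200:390]
a=cv2.resize(f,None,fx=5,fy=5,interpolation=cv2.INTER_CUBIC); b=cv2.resize(g,None,fx=4,fy=4,interpolation=cv2.INTER_CUBIC)
b=cv2.resize(b,(300,190));o=np.zeros((590,725,3),np.uint8);o[:400]=a;o[400:590,:300]=b
cv2.imwrite('pics/crop.png',o)
np.set_printoptions(precision=4,suppress=True)
# point cloud from depth top
H,W=c['range_z'].shape
vv,uu=np.mgrid[0:H,0:W]
d=np.stack([(uu-c['cx'])/c['fx'],-(vv-c['cy'])/c['fy'],-np.ones((H,W))],-1)@rot(c['attitude']).T
P=np.array(c['eye'])+d*c['range_z'][...,None]
np.save('P.npy',P)
reg=np.zeros((H,W),bool);reg[120:205,265:410]=1
m=reg&(P[...,2]>.1)&(P[...,2]<.2)
print('carton top',m.sum(),P[m].mean(0),cv2.minAreaRect(P[m][:,:2].astype(np.float32)*1000))
for v in range(186,202,2): print(v,[np.round(P[v,u],3).tolist() for u in (290,330,385)])
hsv=cv2.cvtColor(c['frame'],cv2.COLOR_BGR2HSV)
m=reg&(hsv[...,0]>105)&(hsv[...,0]<125)&(hsv[...,1]>110); vs,us=np.nonzero(m); print('pot',m.sum(),us.mean(),vs.mean(),onz(c,us.mean(),vs.mean(),.048))
hs=cv2.cvtColor(s['frame'],cv2.COLOR_BGR2HSV)
br=reg&(hsv[...,0]<20)&(hsv[...,1]>80); vs,us=np.nonzero(br); print('brown',br.sum(),us.min(),us.max(),vs.min(),vs.max(),cv2.boxPoints(cv2.minAreaRect(np.stack([us,vs],1).astype(np.float32))))
E
```

```text
carton top 351 [ 0.6136 -0.0432  0.1405] ((615.1140747070312, -43.496429443359375), (36.14626693725586, 90.5980224609375), 87.74987030029297)
186 [[0.529, 0.115, 0.051], [0.535, -0.017, 0.009], [0.538, -0.202, 0.015]]
188 [[0.523, 0.116, 0.032], [0.528, -0.017, 0.014], [0.532, -0.203, 0.014]]
190 [[0.519, 0.119, -0.004], [0.518, -0.017, 0.05], [0.525, -0.204, 0.007]]
192 [[0.512, 0.118, -0.003], [0.513, -0.017, 0.031], [0.518, -0.203, 0.015]]
194 [[0.505, 0.118, 0.001], [0.508, -0.018, 0.004], [0.512, -0.204, 0.009]]
196 [[0.499, 0.118, -0.005], [0.502, -0.018, -0.004], [0.503, -0.199, 0.044]]
198 [[0.492, 0.118, 0.002], [0.495, -0.018, -0.009], [0.498, -0.204, 0.009]]
200 [[0.485, 0.118, -0.001], [0.488, -0.018, 0.003], [0.492, -0.205, -0.001]]
pot 0 nan nan [nan nan nan]
brown 1314 279 398 134 197 [[278.3839 185.7573]
 [283.9766 131.2284]
 [398.4392 142.9681]
 [392.8465 197.4971]]<stdin>:19: RuntimeWarning: Mean of empty slice.
  ret = ret.dtype.type(ret / rcount)
```

View pics/crop.png

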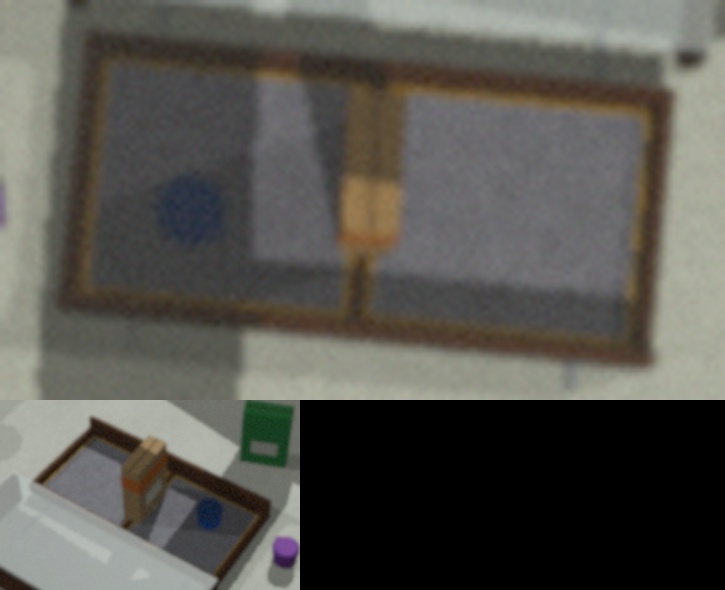

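The crop confirms the cardboard carton standing on the bay seam (crop 372,165), the pot at (190,210) in the left bay, and the right bay empty. Next I work out the tray frame.

```bash
python3 - <<'E'
from h import *
np.set_printoptions(precision=4,suppress=True)
c=arm.camera('top')
q=lambda x,y,z:onz(c,265+x/5-.4,125+y/5-.4,z)
FL,FR=q(60,306,.05),q(650,362,.05); BL,BR=q(92,36,.026),q(672,94,.026)
ys=FL-FR; print('front',FL,FR,np.linalg.norm(ys),'back',BL,BR,np.linalg.norm(BL-BR))
y=(FL-FR+BL-BR)[:2]; y/=np.linalg.norm(y); x=np.array([y[1],-y[0]]); print('yaw',np.degrees(np.arctan2(x[1],x[0])))
cen=(FL+FR+BL+BR)[:2]/4; print('centre',cen,'depth',((BL+BR-FL-FR)[:2]/2)@x)
for n,p in dict(pot=q(190,208,.048),seam=q(358,290,.012),cart=np.array([.615,-.0435,0]),rbayBR=q(648,108,.012),rbayFR=q(628,345,.012),lbayBL=q(108,62,.012),lbayFL=q(82,290,.012)).items():
    d=p[:2]-cen; print(n,p,'tray',d@x,d@y)
P=np.load('P.npy');Z=P[125:200,270:410]
m=(Z[...,2]>.1)&(Z[...,2]<.2);pts=Z[m][:,:2]; print(pts.min(0),pts.max(0))
# riser top front edge
for u in(300,345,390): print([ (v,np.round(P[v,u],3).tolist()) for v in range(126,144,3)])
E
```

```text
front [0.5284 0.1596 0.05  ] [ 0.4995 -0.2304  0.05  ] 0.3910259678326084 back [0.713 0.145 0.026] [ 0.6823 -0.2464  0.026 ] 0.3926076983324708
yaw -4.362118424819381
centre [ 0.6058 -0.0431] depth 0.18432632041697966
pot [0.5954 0.0755 0.048 ] tray -0.01936871908101031 0.11745978638799635
seam [ 0.5465 -0.0377  0.012 ] tray -0.05950819271612052 0.000862099870713582
cart [ 0.615  -0.0435  0.    ] tray 0.009203648205694331 0.00025112757555444717
rbayBR [ 0.6747 -0.2323  0.012 ] tray 0.0831149251879255 -0.1834503620233676
rbayFR [ 0.5131 -0.2207  0.012 ] tray -0.07890655351656707 -0.18421624921475876
lbayBL [0.6981 0.1348 0.012 ] tray 0.07847806033893027 0.18437467195576446
lbayFL [0.5426 0.1485 0.012 ] tray -0.07758397743864835 0.18616045488332972
[ 0.5692 -0.063 ] [ 0.6605 -0.024 ]
[(126, [0.74, 0.09, -0.003]), (129, [0.731, 0.09, -0.009]), (132, [0.719, 0.089, -0.004]), (135, [0.703, 0.088, 0.028]), (138, [0.696, 0.088, 0.008]), (141, [0.684, 0.087, 0.018])]
[(126, [0.73, -0.062, 0.063]), (129, [0.72, -0.062, 0.065]), (132, [0.722, -0.065, 0.001]), (135, [0.712, -0.065, -0.0]), (138, [0.695, -0.064, 0.033]), (141, [0.689, -0.065, 0.011])]
[(126, [0.733, -0.21, 0.066]), (129, [0.723, -0.21, 0.065]), (132, [0.711, -0.209, 0.073]), (135, [0.716, -0.22, -0.004]), (138, [0.705, -0.22, -0.004]), (141, [0.694, -0.219, 0.003])]
```

Emit:
play_rows(plan=[{"linear": [0.018,0.033,0],"yaw": -0.03,"hand": 0},{"linear": [0.036,0.066,0],"yaw": -0.05,"hand": 0},{"linear": [0.054,0.1,0],"yaw": -0.07,"hand": 0},{"linear": [0.072,0.133,0],"yaw": -0.1,"hand": 0},{"linear": [0.09,0.165,0],"yaw": -0.116,"hand": 0}])

```text
time_s: 0.67
tcp_pos: [0.3457, -0.4581, 0.2311]
orientation: [-180.0, -0.0, 15.5]
force: [0.5, -0.5, 0.5]
gripper_width: 0.026
grasp_force: 0.0
```

Emit:
play_rows(plan=[{"linear": [0.018,0.033,0],"yaw": -0.03,"hand": 0},{"linear": [0.036,0.066,0],"yaw": -0.05,"hand": 0},{"linear": [0.054,0.1,0],"yaw": -0.07,"hand": 0},{"linear": [0.072,0.133,0],"yaw": -0.1,"hand": 0},{"linear": [0.09,0.165,0],"yaw": -0.116,"hand": 0}])

```text
time_s: 1.08
tcp_pos: [0.4358, -0.293, 0.2314]
orientation: [180.0, -0.0, 8.8]
force: [1.0, -0.0, 0.3]
gripper_width: 0.0002
grasp_force: 0.0
```

Emit:
play_rows(plan=[{"linear": [0.018,0.033,0],"yaw": -0.03,"hand": 0},{"linear": [0.036,0.066,0],"yaw": -0.05,"hand": 0},{"linear": [0.054,0.1,0],"yaw": -0.07,"hand": 0},{"linear": [0.072,0.133,0],"yaw": -0.1,"hand": 0},{"linear": [0.09,0.165,0],"yaw": -0.116,"hand": 0}])

```text
time_s: 1.5
tcp_pos: [0.5258, -0.1279, 0.2315]
orientation: [180.0, -0.0, 2.2]
force: [0.4, -1.5, 0.7]
gripper_width: -0.0002
grasp_force: 0.0
```

Emit:
play_rows(plan=[{"linear": [0.018,0.033,0],"yaw": -0.03,"hand": 0},{"linear": [0.036,0.066,0],"yaw": -0.05,"hand": 0},{"linear": [0.054,0.1,0],"yaw": -0.07,"hand": 0},{"linear": [0.072,0.133,0],"yaw": -0.1,"hand": 0},{"linear": [0.09,0.165,0],"yaw": -0.116,"hand": 0}])

```text
time_s: 1.92
tcp_pos: [0.6158, 0.0372, 0.2313]
orientation: [180.0, -0.0, -4.4]
force: [0.3, -0.9, -0.4]
gripper_width: -0.0003
grasp_force: 0.0
```

Emit:
play_rows(plan=[{"linear": [0,0,-0.038],"yaw": 0,"hand": 0},{"linear": [0,0,-0.076],"yaw": 0,"hand": 0},{"linear": [0,0,-0.113],"yaw": 0,"hand": 0},{"linear": [0,0,-0.113],"yaw": 0,"hand": 0}])

```text
time_s: 2.25
tcp_pos: [0.6091, 0.0362, 0.109]
orientation: [-180.0, 1.0, -4.3]
force: [-2.2, -0.4, -2.0]
gripper_width: 0.0
grasp_force: 0.0
```

Emit:
play_rows(plan=[{"linear": [0,-0.01,0],"yaw": 0,"hand": 0},{"linear": [0,-0.02,0],"yaw": 0,"hand": 0},{"linear": [0,-0.03,0],"yaw": 0,"hand": 0},{"linear": [0,-0.037,0],"yaw": 0,"hand": 0},{"linear": [-0.001,-0.042,0],"yaw": 0,"hand": 0}])

```text
time_s: 2.67
tcp_pos: [0.6159, -0.0089, 0.1211]
orientation: [180.0, -0.3, -4.5]
force: [0.1, -0.3, -0.6]
gripper_width: -0.0002
grasp_force: 0.0
```

Emit:
play_rows(plan=[{"linear": [0,-0.004,0],"yaw": 0,"hand": 0},{"linear": [0,-0.008,0],"yaw": 0,"hand": 0},{"linear": [-0.001,-0.012,0],"yaw": 0,"hand": 0},{"linear": [-0.001,-0.014,0],"yaw": 0,"hand": 0}])

```text
time_s: 3.0
tcp_pos: [0.6132, -0.0213, 0.1184]
orientation: [180.0, -0.0, -4.4]
force: [0.0, -0.1, 1.0]
gripper_width: -0.0003
grasp_force: 0.1
```

```bash
python3 - <<'E'
from h import *
s=arm.camera('scene'); t=arm.camera('top')
g=cv2.resize(s['frame'][150:310,160:400],None,fx=2,fy=2); k=cv2.resize(t['frame'][120:210,260:410],None,fx=2,fy=2)
o=np.zeros((320,780,3),np.uint8);o[:,:480]=g;o[:180,480:]=k
cv2.imwrite('pics/p4.png',o); print(arm.observe()['force'])
E
```

```text
[ 0.42192377  0.22351069 -0.18964796]
```

View pics/p4.png

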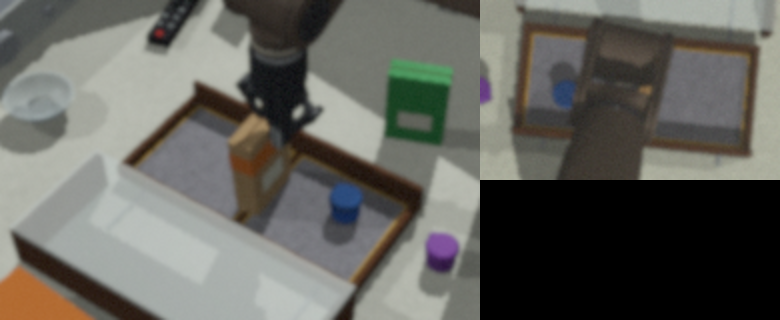

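The scene crop shows the finger at (280,125) against the carton's +y face, with the carton tilting toward the empty bay. I'll keep pushing slowly.

Emit:
play_rows(plan=[{"linear": [0,-0.004,0],"yaw": 0,"hand": 0},{"linear": [-0.001,-0.008,0],"yaw": 0,"hand": 0},{"linear": [-0.001,-0.012,0],"yaw": 0,"hand": 0},{"linear": [-0.001,-0.016,0],"yaw": 0,"hand": 0},{"linear": [-0.002,-0.019,0],"yaw": 0,"hand": 0}])

```text
time_s: 3.52
tcp_pos: [0.6114, -0.0404, 0.1183]
orientation: [180.0, -0.0, -4.4]
force: [0.2, -0.2, -0.3]
gripper_width: -0.0001
grasp_force: 0.0
```

Emit:
play_rows(plan=[{"linear": [0,-0.004,0],"yaw": 0,"hand": 0},{"linear": [-0.001,-0.008,0],"yaw": 0,"hand": 0},{"linear": [-0.001,-0.012,0],"yaw": 0,"hand": 0},{"linear": [-0.001,-0.016,0],"yaw": 0,"hand": 0},{"linear": [-0.002,-0.02,0],"yaw": 0,"hand": 0}])

```text
time_s: 3.93
tcp_pos: [0.6094, -0.0603, 0.1183]
orientation: [180.0, -0.0, -4.4]
force: [-0.2, 0.3, -1.3]
gripper_width: 0.0001
grasp_force: 0.0
```

```bash
python3 - <<'E'
from h import *
s=arm.camera('scene'); t=arm.camera('top')
g=cv2.resize(s['frame'][150:310,160:400],None,fx=2,fy=2); k=cv2.resize(t['frame'][120:210,260:410],None,fx=2,fy=2)
o=np.zeros((320,780,3),np.uint8);o[:,:480]=g;o[:180,480:]=k
cv2.imwrite('pics/p5.png',o); print(arm.observe()['force'])
E
```

```text
[ 0.78657256 -0.07163574 -0.36833505]
```

View pics/p5.png

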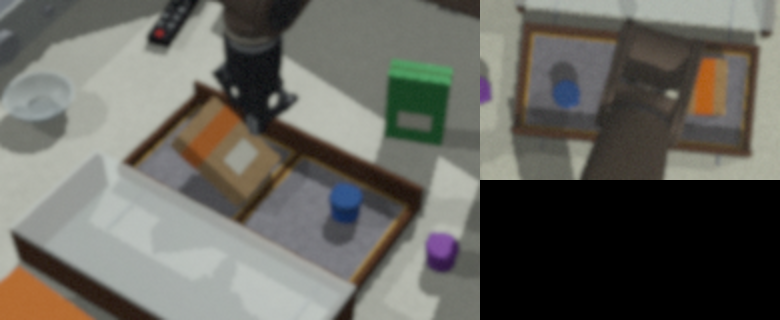

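The scene crop shows the carton going down in the right bay at about (230,150), and the pot is still at (345,200). I'll rise, back off in front of the tray, and check.

Emit:
play_rows(plan=[{"linear": [0,0.01,0.03],"yaw": 0,"hand": 0},{"linear": [0,0.02,0.06],"yaw": 0,"hand": 0},{"linear": [-0.03,0.025,0.08],"yaw": 0,"hand": 0},{"linear": [-0.06,0.025,0.08],"yaw": 0,"hand": 0},{"linear": [-0.09,0.025,0.08],"yaw": 0,"hand": 0}])

```text
time_s: 4.45
tcp_pos: [0.5196, -0.0347, 0.2005]
orientation: [180.0, -0.2, -4.3]
force: [0.2, -0.1, 0.5]
gripper_width: 0.0004
grasp_force: 0.0
```

Emit:
play_rows(plan=[{"linear": [-0.02,0,0],"yaw": 0,"hand": 0},{"linear": [-0.04,0,0],"yaw": 0,"hand": 0},{"linear": [-0.065,0,0],"yaw": 0,"hand": 0},{"linear": [-0.065,0,0],"yaw": 0,"hand": 0}])

```text
time_s: 4.78
tcp_pos: [0.4509, -0.0341, 0.1974]
orientation: [-180.0, 0.2, -4.4]
force: [0.3, -0.3, 0.1]
gripper_width: -0.0001
grasp_force: 0.0
```

```bash
python3 - <<'E'
from h import *
np.set_printoptions(precision=4,suppress=True)
s=arm.camera('scene'); t=arm.camera('top')
g=cv2.resize(s['frame'][150:310,160:400],None,fx=2,fy=2); k=cv2.resize(t['frame'][120:210,260:410],None,fx=2,fy=2)
o=np.zeros((320,780,3),np.uint8);o[:,:480]=g;o[:180,480:]=k
cv2.imwrite('pics/p6.png',o); print(arm.observe()['force'])
T=np.array([.6058,-.0431]);a=np.radians(-4.36);x=np.array([np.cos(a),np.sin(a)]);y=np.array([-x[1],x[0]])
for n,c in(('s',s),('t',t)):
    hsv=cv2.cvtColor(c['frame'],cv2.COLOR_BGR2HSV)
    m=((hsv[...,0]<22)&(hsv[...,1]>90)&(hsv[...,2]>105)).astype(np.uint8)
    H,W=m.shape
    vs,us=np.nonzero(m); pts=np.array([onz(c,u,v,.048) for u,v in zip(us,vs)])[:,:2]-T
    q=np.stack([pts@x,pts@y],1); k=(abs(q[:,0])<.1)&(q[:,1]<.03)&(q[:,1]>-.2); q=q[k].astype(np.float32)
    print(n,len(q),np.percentile(q,[2,98],axis=0),cv2.minAreaRect(q*1000), np.median(c['range_z'][vs[k],us[k]]))
    d=np.array([dep(c,u,v) for u,v in zip(us[k],vs[k])]); print('z',np.percentile(d[:,2],[10,50,90]))
E
```

```text
[1.2436 0.6282 0.6829]
s 923 [[-0.0257 -0.1464]
 [ 0.0812  0.0224]] ((33.41236877441406, -70.15355682373047), (192.27020263671875, 123.54823303222656), 87.02482604980469) 1.4871695
z [0.0166 0.0491 0.0524]
t 977 [[-0.0332 -0.1469]
 [ 0.0698  0.0089]] ((14.51922607421875, -75.7021484375), (208.82127380371094, 121.98473358154297), 89.98377227783203) 1.6986258
z [0.0185 0.0471 0.0521]
```

View pics/p6.png

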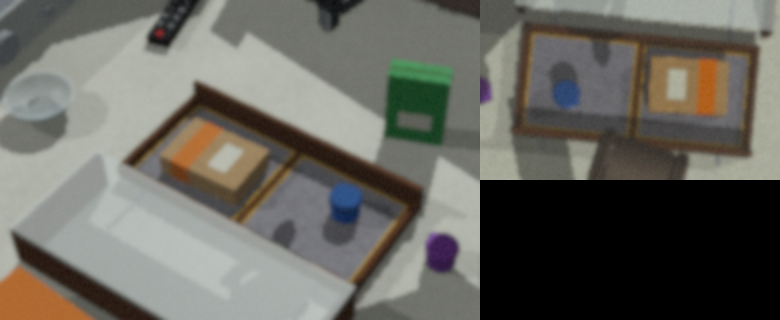

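The views show the carton flat in the right bay at top inset (650–728, 57–115), clear of the seam at x≈638, with the pot standing at (566,93). Next I push the tray.

Emit:
play_rows(plan=[{"linear": [0,0,-0.035],"yaw": 0,"hand": 0},{"linear": [0,0,-0.07],"yaw": 0,"hand": 0},{"linear": [0,0,-0.1],"yaw": 0,"hand": 0},{"linear": [0,0,-0.13],"yaw": 0,"hand": 0},{"linear": [0,0,-0.15],"yaw": 0,"hand": 0}])

```text
time_s: 5.3
tcp_pos: [0.454, -0.0346, 0.0456]
orientation: [-180.0, 0.1, -4.4]
force: [-0.1, 0.0, 0.1]
gripper_width: 0.0002
grasp_force: 0.0
```

Emit:
play_rows(plan=[{"linear": [0,0,-0.009],"yaw": 0,"hand": 0},{"linear": [0,0,-0.017],"yaw": 0,"hand": 0},{"linear": [0.01,0,-0.017],"yaw": 0,"hand": 0},{"linear": [0.02,-0.001,-0.017],"yaw": 0,"hand": 0},{"linear": [0.03,-0.002,-0.017],"yaw": 0,"hand": 0}])

```text
time_s: 5.72
tcp_pos: [0.4873, -0.0374, 0.0331]
orientation: [180.0, -0.2, -4.4]
force: [0.8, 0.0, 0.4]
gripper_width: -0.0001
grasp_force: 0.0
```

Emit:
play_rows(plan=[{"linear": [0.006,0,0],"yaw": 0,"hand": 0},{"linear": [0.012,-0.001,0],"yaw": 0,"hand": 0},{"linear": [0.017,-0.001,0],"yaw": 0,"hand": 0},{"linear": [0.022,-0.001,0],"yaw": 0,"hand": 0},{"linear": [0.027,-0.002,0],"yaw": 0,"hand": 0}])

```text
time_s: 6.13
tcp_pos: [0.5109, -0.0385, 0.0313]
orientation: [-180.0, 0.1, -4.4]
force: [-3.2, 1.2, 1.5]
gripper_width: -0.0003
grasp_force: 1.3
```

Emit:
play_rows(plan=[{"linear": [0.005,0,0],"yaw": 0,"hand": 0},{"linear": [0.011,-0.001,0],"yaw": 0,"hand": 0},{"linear": [0.017,-0.001,0],"yaw": 0,"hand": 0},{"linear": [0.024,-0.002,0],"yaw": 0,"hand": 0},{"linear": [0.03,-0.002,0],"yaw": 0,"hand": 0}])

```text
time_s: 6.55
tcp_pos: [0.5417, -0.041, 0.031]
orientation: [180.0, 0.0, -4.4]
force: [-1.6, -2.0, -0.4]
gripper_width: 0.0001
grasp_force: 1.3
```

Emit:
play_rows(plan=[{"linear": [0.006,0,0],"yaw": 0,"hand": 0},{"linear": [0.012,-0.001,0],"yaw": 0,"hand": 0},{"linear": [0.018,-0.001,0],"yaw": 0,"hand": 0},{"linear": [0.024,-0.002,0],"yaw": 0,"hand": 0},{"linear": [0.03,-0.002,0],"yaw": 0,"hand": 0}])

```text
time_s: 6.97
tcp_pos: [0.5717, -0.043, 0.0311]
orientation: [180.0, 0.0, -4.4]
force: [-2.2, -1.7, -0.2]
gripper_width: -0.0003
grasp_force: 1.3
```

Emit:
play_rows(plan=[{"linear": [0.006,0,0],"yaw": 0,"hand": 0},{"linear": [0.012,-0.001,0],"yaw": 0,"hand": 0},{"linear": [0.018,-0.001,0],"yaw": 0,"hand": 0},{"linear": [0.024,-0.002,0],"yaw": 0,"hand": 0},{"linear": [0.03,-0.002,0],"yaw": 0,"hand": 0}])

```text
time_s: 7.38
tcp_pos: [0.6018, -0.045, 0.0312]
orientation: [180.0, 0.0, -4.4]
force: [-3.0, -2.2, -0.5]
gripper_width: -0.0001
grasp_force: 1.3
```

Emit:
play_rows(plan=[{"linear": [0.006,0,0],"yaw": 0,"hand": 0},{"linear": [0.012,-0.001,0],"yaw": 0,"hand": 0},{"linear": [0.018,-0.001,0],"yaw": 0,"hand": 0},{"linear": [0.024,-0.002,0],"yaw": 0,"hand": 0},{"linear": [0.03,-0.002,0],"yaw": 0,"hand": 0}])

```text
time_s: 7.8
tcp_pos: [0.6319, -0.047, 0.0314]
orientation: [180.0, -0.0, -4.4]
force: [-2.4, -2.0, -0.1]
gripper_width: 0.0001
grasp_force: 1.3
```

Emit:
play_rows(plan=[{"linear": [0.004,0,0],"yaw": 0,"hand": 0},{"linear": [0.008,-0.001,0],"yaw": 0,"hand": 0},{"linear": [0.012,-0.001,0],"yaw": 0,"hand": 0}])

```text
time_s: 8.05
tcp_pos: [0.6438, -0.0478, 0.0315]
orientation: [-180.0, -0.0, -4.4]
force: [-3.4, -0.3, 0.4]
gripper_width: -0.0
grasp_force: 1.2
```

Next come small steps until the force rises at the stop.

Emit:
play_rows(plan=[{"linear": [0.003,0,0],"yaw": 0,"hand": 0},{"linear": [0.006,0,0],"yaw": 0,"hand": 0},{"linear": [0.009,-0.001,0],"yaw": 0,"hand": 0}])

```text
time_s: 8.3
tcp_pos: [0.6526, -0.0485, 0.0315]
orientation: [-180.0, -0.0, -4.4]
force: [-1.6, 2.2, 0.2]
gripper_width: -0.0002
grasp_force: 1.1
```

Emit:
play_rows(plan=[{"linear": [0.003,0,0],"yaw": 0,"hand": 0},{"linear": [0.006,0,0],"yaw": 0,"hand": 0}])

```text
time_s: 8.47
tcp_pos: [0.6586, -0.049, 0.0315]
orientation: [180.0, -0.0, -4.4]
force: [-1.9, -1.9, 1.1]
gripper_width: -0.0
grasp_force: 1.1
```

Emit:
play_rows(plan=[{"linear": [0.003,0,0],"yaw": 0,"hand": 0},{"linear": [0.006,0,0],"yaw": 0,"hand": 0}])

```text
time_s: 8.63
tcp_pos: [0.6646, -0.0493, 0.0315]
orientation: [180.0, -0.0, -4.4]
force: [-2.6, -1.6, 1.1]
gripper_width: -0.0001
grasp_force: 1.1
```

Emit:
play_rows(plan=[{"linear": [0.002,0,0],"yaw": 0,"hand": 0},{"linear": [0.004,0,0],"yaw": 0,"hand": 0}])

```text
time_s: 8.8
tcp_pos: [0.6653, -0.0492, 0.0314]
orientation: [180.0, 0.6, -4.3]
force: [-16.8, -1.7, 11.0]
gripper_width: -0.0002
grasp_force: 8.4
```

The force has risen, so the stop is reached. I'll hold briefly, then back off and rise.

Emit:
play_rows(plan=[{"linear": [0,0,0],"yaw": 0,"hand": 0},{"linear": [0,0,0],"yaw": 0,"hand": 0},{"linear": [0,0,0],"yaw": 0,"hand": 0}])

```text
time_s: 9.05
tcp_pos: [0.6653, -0.0492, 0.0315]
orientation: [180.0, 0.5, -4.3]
force: [-12.2, -2.6, 7.2]
gripper_width: 0.0002
grasp_force: 6.0
```

Emit:
play_rows(plan=[{"linear": [-0.02,0.001,0],"yaw": 0,"hand": 0},{"linear": [-0.05,0.003,0],"yaw": 0,"hand": 0},{"linear": [-0.08,0.005,0.01],"yaw": 0,"hand": 0},{"linear": [-0.11,0.005,0.04],"yaw": 0,"hand": 0},{"linear": [-0.14,0.005,0.07],"yaw": 0,"hand": 0}])

```text
time_s: 9.47
tcp_pos: [0.5277, -0.0433, 0.0995]
orientation: [-179.9, 0.1, -4.4]
force: [0.4, -1.1, 1.5]
gripper_width: 0.0001
grasp_force: 0.0
```

Emit:
play_rows(plan=[{"linear": [-0.01,0,0.03],"yaw": 0,"hand": 0},{"linear": [-0.02,0,0.06],"yaw": 0,"hand": 0},{"linear": [-0.03,0,0.08],"yaw": 0,"hand": 0},{"linear": [-0.03,0,0.08],"yaw": 0,"hand": 0}])

```text
time_s: 9.8
tcp_pos: [0.5021, -0.0444, 0.1866]
orientation: [179.9, -0.7, -4.4]
force: [0.5, -0.5, 0.3]
gripper_width: -0.0001
grasp_force: 0.0
```

```bash
python3 - <<'E'
from h import *
s=arm.camera('scene'); t=arm.camera('top')
g=cv2.resize(s['frame'][150:350,150:400],None,fx=1.9,fy=1.9); k=cv2.resize(t['frame'][60:210,260:410],None,fx=2,fy=2)
o=np.zeros((400,780,3),np.uint8);o[:g.shape[0],:g.shape[1]]=g;o[:300,480:]=k
cv2.imwrite('pics/p7.png',o); print(arm.observe()['force'])
E
```

```text
[ 0.31409943  0.51646542 -0.21777462]
```

View pics/p7.png

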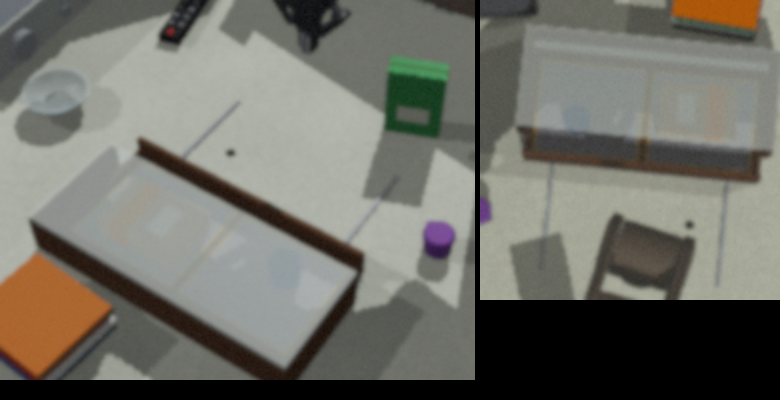

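The tray is home: its front edge stands about 47 mm out from the riser edge, and the push ended on a hard stop. The carton (top inset 650–730, 70–140) and the pot (575,118) are both in their bays under the clear top.

```bash
python3 -c "
from workcell import arm
print(arm.sign_off())"
```

```text
the job is handed in; nothing more can be done
None
```

The job is handed in (the judge returned no verdict): the camera shows the carton lying flat in the right bay and the pot in the left one, the tray was pushed home to its stop, and the arm is clear.

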